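Empty the bench tip cart into the collecting tray

ROBOT

A 6-joint arm with a two-finger parallel gripper is mounted at the origin on the work surface. World frame = base frame: x ahead of the robot, y to its left, z up, the work surface at z = 0. Lengths are in m, angles in rad, forces in N, time in s.
With the tool pointing down it reaches from about 0.275 to 0.85 m from the base axis. Payload 19 kg.
Tool frame: the origin (TCP) lies on the centre line of the jaws, within the pads' length; the fingertips stand 11 mm ahead of it and the grasp point (between the pads) lies 8 mm behind it (arm.nose_length is the z of the fingertips in the tool frame, in m); z points along the fingers, y is the direction in which the jaws open and shut (so a half turn about z gives the same grasp; the last joint's range is limited). The gripper opens to 85 mm and grips with 20 to 120 N. Pads are 22 mm wide; open, the fingers measure 114 mm over their backs; the gripper's body (76 mm by 85 mm) begins 54 mm behind the grasp point. The pads swing forward as they close: fully open they stand 13 mm farther back than shut.
Start: joints at [-1.237, 0.15, 1.437, -0, 1.554, -0.134], TCP at [0.259, -0.513, 0.222] pointing down, gripper open.
Joint ranges: [-2.8, 2.8], [-0.68, 2.1], [0.12, 2.68], [-1.39, 4.53], [0.16, 2.79], [-2.81, 2.81]. Speed limits (rad/s): [1.89, 1.89, 2.22, 3.01, 3.01, 3.01].

INTERFACE

Orientations are given as a unit quaternion [w, x, y, z].
In Python, from rig import arm gives the robot as it stands. Calls block until the motion is done:
- arm.reach(position, orientation): joint-space move of the TCP to a pose.
- arm.servo_line(position, rot=None, vel=0.15): straight line of the TCP; rot=None keeps the orientation; vel is the mean speed in m/s.
- arm.movej(angles): joint-space move.
- arm.command_gripper(opening): finger opening in m; the grip force is fixed at half the most; returns when the fingers have stopped.
- arm.dwell(seconds).
- arm.ik(position, orientation): joint angles nearest the present ones, or None.
- arm.state(): the state.
- arm.grab_frame(name): name is "scene" or "top" or "wrist"; returns (picture, depth): 420x560x3 uint8, red, green, blue; 420x560 float32, m along the optical axis (not along the pixel's ray), 0 where there is no reading.
- arm.camera_model(name): a dict with "vertical_fov" (degrees; the focal length in pixels is half the picture's height over the tangent of half this angle, whatever the lens; pixels are square), "cx", "cy" (the principal point, pixels), "extrinsics" (4x4, takes a point from camera to world coordinates). Camera axes: x right, y up, looking along -z (the intrinsics and any distortion apply to the point x, -y, -z); pixel columns grow to the right and rows downward; lengths in m; the calibration is good to about 2 mm. A picture is of the moment at which its call begins: read the wrist's pose just before it. camera_model takes no time and is no camera call; for the wrist camera it gives the pose at the moment of the call.
A pose or a line that the arm cannot do raises arm.PlanningError and nothing moves.
- arm.hand_in(): hands the job in, once; it reports no verdict.
The state is a dict: "clock": time; "q": joint angles; "qvel": joint speeds; "joint_torque": joint torques, N m; "tcp_pos": TCP position; "tool_rot": TCP orientation; "contact_force": force on the tool from outside, world axes, zero at the start; "wrist_torque": the same for the moment, N m; "gripper_width": finger opening in m.
Only numpy, scipy, OpenCV 4.12 (cv2) and the standard library are available. Lean on these libraries where they do the work, as an engineer would, in place of code of your own. Each camera call takes 0.05 s, during which the arm holds its last target.

TASK

Slide the collecting tray along its track, fully home against the end stop, so that it stands squarely in front of the tip cart. Then lift the cart's handle so the cart tips forward over its wheels and all three used device parts slide out into the tray, and lower the cart gently back onto its legs. Leave the tray home, do not touch the used parts, and leave the other things on the table where they are.

Things in the scene. Friction and masses are not known exactly. Their poses are not given: they have to be found in the camera images.
- station: Fixed aluminium base (230 x 260 mm) of cart and tray, in a new place and yaw each time. Origin: on the table top straight below the cart's axle. Its x axis points from the cart's handle over the wheels to the tray's track (the tipping direction), z up, y level to the left of x; axle, handle bar and tray track run along y.
- cart (a joint): Tip angle of the cart, rad: 0 on its legs, grows as the handle rises, stops at 1.0. White tub: station x -130 to +70 mm, 172 wide, floor 140 above the table, walls 60 high, front open; wheels 90 across. Falls back by itself if let go at any angle. Lifting takes about 8 N at the handle at first, less as it rises. Parts slide out between 0.3 and 0.9 rad.
- axle (a point): Middle of the axle the cart tips about, 110 mm above the table, over the station's origin. Does not move; turns with the cart.
- handle (a point): Middle of the handle crossbar: round steel 14 mm thick, 150 long along y, between two side rods running forward to the tub. Cart down: station x = -240, 130 mm above the table, free space under it, tub's rear wall 110 mm ahead. Swings on a 241 mm circle about the axle, up to 323 mm above the table. Can be hooked from below by a finger or pinched.
- tray (a joint): Travel of the collecting tray along its track, m, growing along station +y: it starts between 0 and 0.06, and 0.13 is fully home against the end stop, squarely in front of the cart. Stays where it is left; sliding takes about 3 N.
- tray_floor (a point): Middle of the floor (top face) of the open grey collecting tray, 12 mm above the table. Tray 180 mm along station x, 205 along y, rim 53 above the table, walls 4 thick. Slides only along station y; a finger put down inside can push a wall. Centre at station x = 147 mm, and at y = 0 when home. Axes as the station's.
- barrel_mid (a point): Centre of the used syringe barrel: clear tube 28 mm thick, 82 mm long along x, with a 44 x 28 mm white finger flange. Starts in the tub. Not to be touched.
- gauge_mid (a point): Centre (half-way up) of the used dial gauge: white disc 44 mm across, 22 mm high, with a 40 mm grey stem. 80 mm long along x. Starts in the tub. Not to be touched.
- grip_mid (a point): Centre (half-way up) of the used T grip: white T 75 mm long along x, 42 mm across, 18 mm thick. Starts in the tub. Not to be touched.
- barrel: The syringe barrel; origin under its middle.
- gauge: The dial gauge; origin under its middle.
- grip: The T grip; origin under its middle.
- spool: Bystander: white ribbed plastic spool standing upright, 64 mm across, 90 mm high. Origin at the centre of its underside.
- jar: Bystander: glass jar with white cap, 64 mm across, 85 mm high. Origin at the centre of its underside.
- charger: Bystander: black charger block, 75 x 105 x 44 mm. Origin at the centre of its underside.
Mind the look-alikes: they are no part of the job. Leave any green look-alike of the gauge alone.

How it is judged:
On the way, in this order (a step that is already met when the one before it is completed fails the run):
1. the tray is home, the cart still standing (value of joint tray above 0.118 m and value of joint cart below 0.05 rad), for 0.2 s.
2. the cart is tipped and all three parts lie in the tray (x of barrel_mid in the frame of tray_floor between -0.086 and 0.086 m and y of barrel_mid in the frame of tray_floor between -0.099 and 0.099 m and z of each of barrel_mid, gauge_mid, grip_mid in the frame of tray_floor below 0.055 m and x of gauge_mid in the frame of tray_floor between -0.086 and 0.086 m and y of gauge_mid in the frame of tray_floor between -0.099 and 0.099 m and x of grip_mid in the frame of tray_floor between -0.086 and 0.086 m and y of grip_mid in the frame of tray_floor between -0.099 and 0.099 m and value of joint tray above 0.118 m and value of joint cart above 0.3 rad), for 0.1 s.
3. the cart is back on its legs (value of joint cart below 0.03 rad), for 0.2 s.
At the end, for the whole second after the job is handed in: All three used parts rest in the collecting tray (centres within its walls, less than 55 mm above its floor), the tray within 12 mm of its end stop, the cart down on its legs (within 0.03 rad) (x of barrel_mid in the frame of tray_floor between -0.086 and 0.086 m and y of barrel_mid in the frame of tray_floor between -0.099 and 0.099 m and z of each of barrel_mid, gauge_mid, grip_mid in the frame of tray_floor below 0.055 m and x of gauge_mid in the frame of tray_floor between -0.086 and 0.086 m and y of gauge_mid in the frame of tray_floor between -0.099 and 0.099 m and x of grip_mid in the frame of tray_floor between -0.086 and 0.086 m and y of grip_mid in the frame of tray_floor between -0.099 and 0.099 m and linear speed of each of barrel, gauge, grip below 0.03 m/s and value of joint tray above 0.118 m and value of joint cart below 0.03 rad); the robot touches nothing.
It fails at once if the cart falls back instead of being lowered (faster than 2.5 rad/s) (velocity of joint cart below -2.5 rad/s).
It fails at once if the robot touches a used part (contact force between any of the fingers, the arm and barrel above 0.5 N or contact force between any of the fingers, the arm and gauge above 0.5 N or contact force between any of the fingers, the arm and grip above 0.5 N).
It fails at once if a bystander (spool, jar, charger) is moved more than 20 mm or tipped (distance of any of spool, jar, charger from where it was at the start of the episode above 0.02 m or angle between any of spool, jar, charger's own z axis and vertical above 0.3 rad).
It also fails if it takes over 69 s, if anything falls off the work surface, if the arm or the gripper's body presses on something with over 40 N, if the wrist force passes 120 N, or if a joint passes its speed limit or range.

## Working session

There is one attempt and no reset: what is moved stays moved. The work goes in short steps, each a Python script; the robot and the scene stay as the last script left them, time stands still between calls to the robot, and variables do not carry over. Pictures are saved under pics/ and viewed, and the job is handed in when it is done.

```bash
mkdir -p pics; ls; python3 - <<'E'
from rig import arm
import cv2,numpy as np
for n in ("scene","top","wrist"):
    m=arm.camera_model(n); im,d=arm.grab_frame(n)
    print(n,m['vertical_fov'],m['cx'],m['cy'],np.round(m['extrinsics'],3).tolist(),{k for k in m})
    cv2.imwrite(f'pics/{n}0.png',im[:,:,::-1]); np.save(f'pics/{n}0.npy',d)
s=arm.state();print(s)
E
```

```text
pics
scene 52.03118998107168 284.4045392946191 210.70773222819074 [[-0.121, -0.689, 0.715, 1.093], [0.993, -0.084, 0.087, 0.128], [0.0, 0.72, 0.694, 0.628], [0.0, 0.0, 0.0, 1.0]] {'vertical_fov', 'cy', 'cx', 'extrinsics'}
top 56.80445180312752 281.9543028646121 215.65168670105086 [[0.019, 0.994, -0.108, 0.466], [-1.0, 0.018, -0.012, 0.066], [-0.01, 0.108, 0.994, 0.92], [0.0, 0.0, 0.0, 1.0]] {'vertical_fov', 'cy', 'cx', 'extrinsics'}
wrist 62.18883643071623 281.0655547420467 211.12588188715233 [[0.45, 0.849, 0.278, 0.331], [-0.893, 0.428, 0.138, -0.477], [-0.002, -0.311, 0.95, 0.373], [0.0, 0.0, 0.0, 1.0]] {'vertical_fov', 'cy', 'cx', 'extrinsics'}
{'clock': 0.15, 'q': array([-1.23701240e+00,  1.50878704e-01,  1.43790184e+00,  1.07527022e-06,
        1.55379400e+00, -1.33989238e-01]), 'qvel': array([ 1.21142863e-03, -1.84959739e-03, -1.50854465e-03,  4.88973812e-05,
        1.04677157e-03,  2.33996713e-04]), 'joint_torque': array([ 2.56082705e-03, -7.13381910e+01, -5.71043766e+01, -2.18323325e-04,
        7.12454566e-03, -3.43379247e-05]), 'tcp_pos': array([ 0.25918583, -0.5130353 ,  0.22160089]), 'tool_rot': array([-4.88550145e-04,  9.72772874e-01,  2.31759992e-01, -4.84276167e-05]), 'contact_force': array([-0.38265134, -0.11710172,  0.87707048]), 'wrist_torque': array([ 0.01996949,  0.04294936, -0.06766518]), 'gripper_width': 0.08564564233817135}
```

View pics/top0.png

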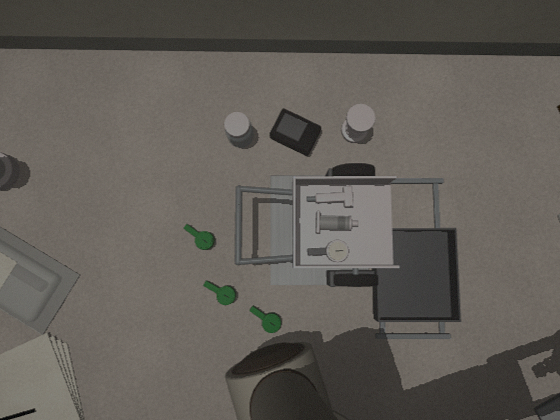

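View pics/scene0.png

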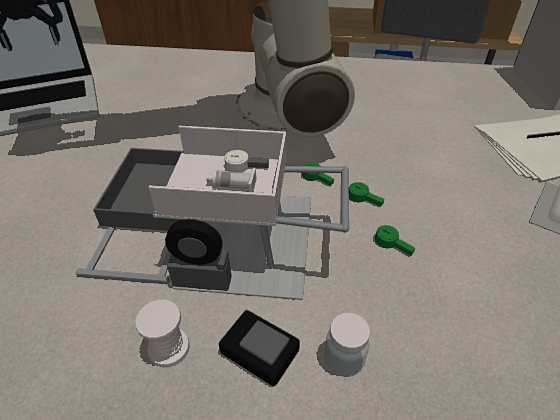

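The top view shows the cart at (345,222), its handle bar at x≈238 (rows 188–263), and the tray at (417,275). The track's end stop is at row ~181. Station +x points right in the image and +y points up. The green gauges at (204,240), (226,294) and (272,322) are look-alikes. The bystanders are the jar (238,127), the charger (296,131) and the spool (359,122).

```bash
cat > h.py <<'E'
import numpy as np,cv2
from rig import arm
def deproj(name,d,px,E=None):
    m=arm.camera_model(name); E=m['extrinsics'] if E is None else E
    f=210/np.tan(np.radians(m['vertical_fov']/2))
    out=[]
    for u,v in px:
        w=d[int(v)-1:int(v)+2,int(u)-1:int(u)+2]; z=np.median(w[w>0]) if (w>0).any() else 0
        p=np.array([(u-m['cx'])/f*z,-(v-m['cy'])/f*z,-z,1]); out.append((E@p)[:3])
    return np.array(out)
E
python3 - <<'E'
from h import *
d=np.load('pics/top0.npy')
P=dict(bar_top=(238,195),bar_mid=(238,225),bar_bot=(238,258),rod_t=(265,190),rod_b=(265,263),tubwall_t=(340,180),tubwall_b=(340,265),tf1=(390,182),tf2=(393,264),tubrear_t=(296,185),tubrear_b=(296,262),
trayBL=(377,318),trayBR=(457,318),trayTR=(457,231),trayTL=(402,230),floor=(417,275),floor2=(440,250),track_end=(420,181),track_bot=(420,336),g1=(204,240),g2=(226,294),g3=(272,322),jar=(236,122),ch=(292,127),spool=(360,116))
for k,p in zip(P,deproj('top',d,P.values())): print(k,np.round(p,3))
im=cv2.imread('pics/top0.png')
c=im[160:350,220:480]; c=cv2.resize(c,None,fx=3,fy=3,interpolation=cv2.INTER_CUBIC); c=cv2.convertScaleAbs(c,alpha=1.5); cv2.imwrite('pics/crop0.png',c)
E
```

```text
bar_top [0.592 0.166 0.136]
bar_mid [0.531 0.164 0.136]
bar_bot [0.464 0.162 0.135]
rod_t [0.604 0.111 0.135]
rod_b [0.453 0.115 0.002]
tubwall_t [ 0.618 -0.036  0.181]
tubwall_b [ 0.455 -0.034  0.199]
tf1 [ 0.649 -0.177  0.013]
tf2 [ 0.458 -0.148  0.138]
tubrear_t [0.614 0.048 0.14 ]
tubrear_b [0.458 0.046 0.139]
trayBL [ 0.339 -0.136  0.049]
trayBR [ 0.342 -0.311  0.046]
trayTR [ 0.537 -0.337 -0.   ]
trayTL [ 0.535 -0.199  0.029]
floor [ 0.433 -0.237  0.012]
floor2 [ 0.491 -0.291  0.012]
track_end [ 0.653 -0.248  0.011]
track_bot [ 0.296 -0.242  0.01 ]
g1 [0.504 0.256 0.023]
g2 [0.382 0.201 0.023]
g3 [0.322 0.095 0.022]
jar [0.765 0.182 0.084]
ch [0.769 0.057 0.044]
spool [ 0.781 -0.092  0.089]
```

View pics/crop0.png

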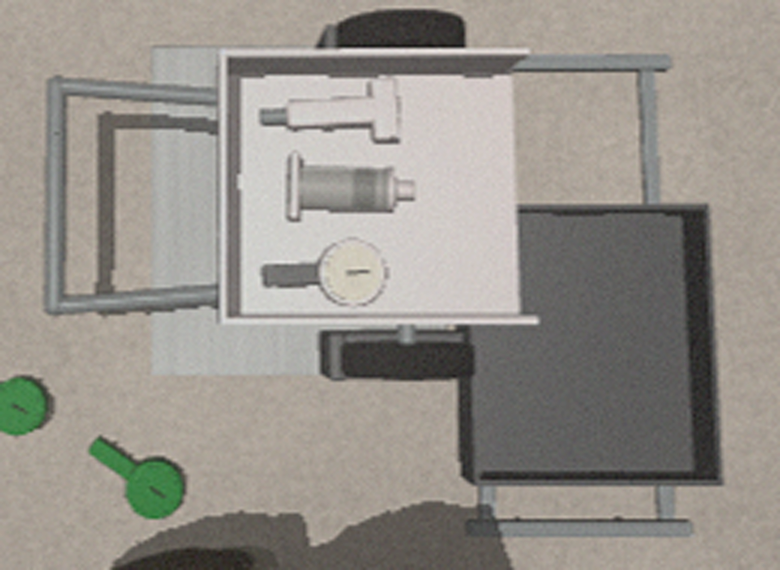

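```bash
cat >> h.py <<'E'
def cloud(name,d,E=None):
    m=arm.camera_model(name); E=m['extrinsics'] if E is None else E
    f=210/np.tan(np.radians(m['vertical_fov']/2)); v,u=np.mgrid[0:420,0:560]
    p=np.stack([(u-m['cx'])/f*d,-(v-m['cy'])/f*d,-d,np.ones_like(d)],-1)
    return (p@E.T)[...,:3]
def rect(name,d,lo,hi):
    p=cloud(name,d).reshape(-1,3); p=p[(d.reshape(-1)>0)&np.all((p>lo)&(p<hi),1)]
    return p
E
python3 - <<'E'
from h import *
d=np.load('pics/top0.npy')
p=rect('top',d,[.47,.14,.12],[.58,.18,.15]); c=p[:,:2].mean(0); w,V=np.linalg.eigh(np.cov(p[:,:2].T)); print('bar',len(p),c,V[:,-1],p[:,2].max(),np.ptp(p[:,1]))
b=rect('top',d,[.40,.15,.12],[.68,.18,.15]); print('bar x ext',b[:,0].min(),b[:,0].max())
# tub floor
t=rect('top',d,[.3,-.2,.135],[.75,.08,.145]);r=cv2.minAreaRect(t[:,:2].astype(np.float32));print('tubfloor',r)
t=rect('top',d,[.25,-.4,.047],[.62,-.1,.058]);r=cv2.minAreaRect(t[:,:2].astype(np.float32));print('trayrim',len(t),r)
t=rect('top',d,[.35,-.31,.008],[.52,-.15,.016]);print('floor',len(t),t.min(0),t.max(0))
E
```

```text
bar 371 [0.52484002 0.1646585 ] [-0.99995605 -0.0093749 ] 0.13941838981688448 0.013894806027680257
bar x ext 0.45208349025127215 0.6138308295143416
tubfloor ((0.4800456762313843, -0.033226095139980316), (0.3569086790084839, 0.22630950808525085), 1.153321385383606)
trayrim 654 ((0.436154305934906, -0.208103209733963), (0.20355935394763947, 0.21184352040290833), 1.202430009841919)
floor 4647 [ 0.35005413 -0.30997956  0.00800362] [ 0.51988267 -0.15014511  0.01598252]
```

```bash
python3 - <<'E'
from h import *
d=np.load('pics/top0.npy')
for lo,hi,ax in [([.60,-.13,.192],[.66,.04,.21],1),([.42,-.13,.192],[.48,.04,.21],1),([.46,.04,.19],[.61,.07,.21],0),([.33,-.29,.046],[.35,-.16,.06],1),([.52,-.29,.046],[.56,-.2,.06],1),([.36,-.33,.046],[.52,-.29,.06],0),([.36,-.16,.046],[.43,-.12,.06],0),([.47,.14,.128],[.6,.18,.15],0)]:
    p=rect('top',d,lo,hi)
    if len(p)<8: print('few',len(p)); continue
    vx,vy,x,y=cv2.fitLine(p[:,:2].astype(np.float32),cv2.DIST_HUBER,0,.01,.01).ravel()
    print(lo,len(p),'slope',(vx/vy if ax==1 else vy/vx).round(4),x.round(4),y.round(4),p[:,2].mean().round(3), np.round([p[:,ax].min(),p[:,ax].max()],3))
E
```

```text
[0.6, -0.13, 0.192] 293 slope -0.0191 0.6196 -0.0414 0.199 [-0.13  0.04]
[0.42, -0.13, 0.192] 277 slope -0.019 0.4535 -0.0451 0.199 [-0.129  0.04 ]
[0.46, 0.04, 0.19] 199 slope 0.0199 0.5357 0.0538 0.199 [0.461 0.609]
[0.33, -0.29, 0.046] 127 slope -0.0212 0.3372 -0.2335 0.052 [-0.289 -0.161]
[0.52, -0.29, 0.046] 82 slope -0.0368 0.537 -0.2448 0.053 [-0.29  -0.201]
[0.36, -0.33, 0.046] 221 slope 0.0167 0.4762 -0.3096 0.051 [0.36 0.52]
[0.36, -0.16, 0.046] 62 slope 0.0105 0.3855 -0.1358 0.051 [0.361 0.415]
[0.47, 0.14, 0.128] 436 slope 0.0135 0.5347 0.1649 0.135 [0.47  0.599]
```

Station yaw gives x=(0.0195,-0.9998) and origin (0.537,-0.075). The handle is at (0.5325,0.165). The tray has about 0.103 m left to travel. I'll push its near wall from outside with closed fingers.

```bash
cat >> h.py <<'E'
YAW=.0195
SX=np.array([np.sin(YAW),-np.cos(YAW),0]); SY=np.array([np.cos(YAW),np.sin(YAW),0]); O=np.array([.5372,-.0748,0])
Q=np.array([0,np.cos(YAW/2),np.sin(YAW/2),0])
def S(x,y,z): return O+x*SX+y*SY+np.array([0,0,z])
def st(tag=''):
    s=arm.state(); print(tag,round(s['clock'],2),np.round(s['tcp_pos'],4),'F',np.round(s['contact_force'],1),'w',round(s['gripper_width'],4)); return s
E
python3 - <<'E'
from h import *
for n,p in dict(a=S(150,0,0) if 0 else S(.150,-.240,.25),b=S(.150,-.240,.041),c=S(.150,-.11,.041),d=S(-.240,0,.25),e=S(-.240,0,.122),f=S(-.113,0,.315)).items():
    print(n,np.round(p,3),np.round(arm.ik(p,Q),2))
arm.command_gripper(0)
arm.reach(S(.150,-.242,.20),Q); st()
arm.servo_line(S(.150,-.242,.042)); st()
arm.servo_line(S(.150,-.195,.042),vel=.05); st()
im,_=arm.grab_frame('scene'); cv2.imwrite('pics/scene1.png',im[:,:,::-1])
E
```

```text
a [ 0.3   -0.229  0.25 ] [-0.86 -0.28  1.79 -0.    1.64  0.69]
b [ 0.3   -0.229  0.041] [-0.86 -0.13  2.1  -0.    1.17  0.69]
c [ 0.43  -0.227  0.041] [-0.64  0.1   1.87 -0.    1.16  0.91]
d [0.533 0.165 0.25 ] [ 0.16  0.11  1.43 -0.    1.6   1.71]
e [0.533 0.165 0.122] [ 0.16  0.17  1.62 -0.    1.35  1.71]
f [0.535 0.038 0.315] [-0.07  0.06  1.36 -0.    1.73  1.48]
 2.02 [ 0.2984 -0.2302  0.2003] F [ 0.6 -0.1  0.5] w 0.0002
 3.23 [ 0.2984 -0.2299  0.0426] F [-1.2 -0.7  1.1] w -0.0002
 4.32 [ 0.3451 -0.2285  0.042 ] F [-1.5 -0.1  0.3] w -0.0
```

View pics/scene1.png

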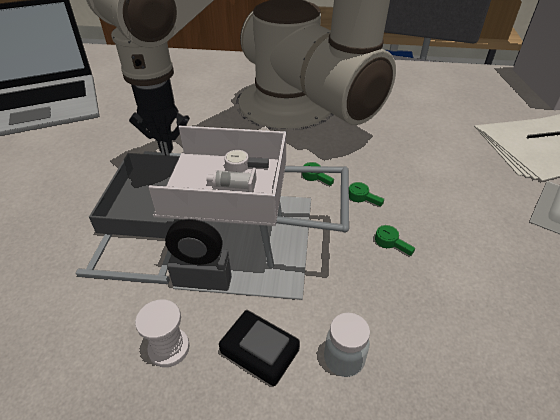

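The fingers (160,145) stand outside the tray's near wall, and the tray has begun to slide. I'll continue in steps until the stop pushes back.

```bash
python3 - <<'E'
from h import *
arm.servo_line(S(.150,-.130,.042),vel=.06); st()
y=-.130
while y<-.095:
    y+=.004; arm.servo_line(S(.150,y,.042),vel=.05); s=st(round(y,3))
    if s['contact_force'][0]<-12: break
im,d=arm.grab_frame('top'); cv2.imwrite('pics/top2.png',im[:,:,::-1]); np.save('pics/top2.npy',d)
for lo,hi in [([.40,-.30,.046],[.46,-.16,.06]),([.61,-.30,.046],[.67,-.16,.06])]:
    p=rect('top',d,lo,hi); print(len(p),p.mean(0) if len(p) else 0)
E
```

```text
5.6 [ 0.4102 -0.2274  0.0421] F [0.3 0.3 0.1] w 0.0001
-0.126 5.85 [ 0.4143 -0.2273  0.0421] F [-0.1  0.4  1. ] w -0.0
-0.122 6.1 [ 0.4184 -0.2272  0.042 ] F [-0.2 -1.1  1.8] w -0.0001
-0.118 6.35 [ 0.4224 -0.227   0.042 ] F [-0.8  0.4  0.6] w 0.0002
-0.114 6.6 [ 0.4264 -0.2269  0.042 ] F [ 0.4 -0.6  1.5] w -0.0001
-0.11 6.85 [ 0.4293 -0.2268  0.0417] F [-12.2  -1.3   5.2] w -0.0001
46 [ 0.43933513 -0.1883242   0.05246217]
138 [ 0.64078254 -0.22937983  0.05151095]
```

View pics/top2.png

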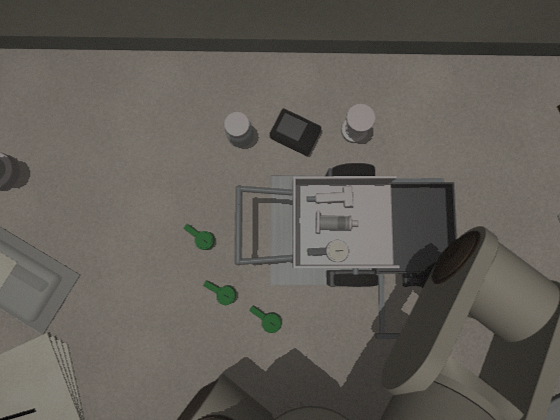

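The tray is home: it lines up with the tub (rows 183–268), and the stop force reached 12 N. Now for the handle.

```bash
python3 - <<'E'
from h import *
arm.servo_line(S(.150,-.125,.042),vel=.1)
arm.servo_line(S(.150,-.125,.36),vel=.25)
arm.reach(S(-.25,0,.36),Q); arm.command_gripper(.06); st()
im,d=arm.grab_frame('wrist'); cv2.imwrite('pics/wrist3.png',im[:,:,::-1])
arm.servo_line(S(-.240,0,.20),vel=.2)
arm.servo_line(S(-.240,0,.122),vel=.1); st('down')
im,d=arm.grab_frame('scene'); cv2.imwrite('pics/scene3.png',im[:,:,::-1])
E
```

```text
10.78 [0.5323 0.1751 0.36  ] F [-0.2 -0.3 -0.1] w 0.0599
down 12.71 [0.5329 0.1652 0.1227] F [ 0.4  0.6 -0.1] w 0.0599
```

View pics/scene3.png

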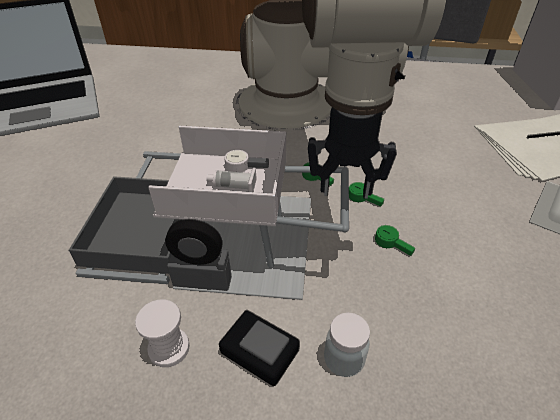

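View pics/wrist3.png

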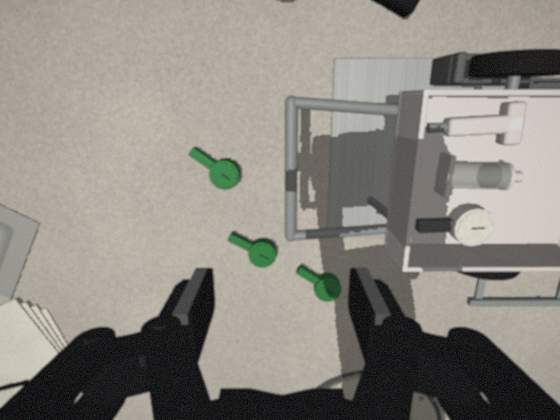

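The scene view shows the open fingers (325,190)/(370,190) straddling the bar (345,200). I'll grip it, then lift a little and check forces.

```bash
cat >> h.py <<'E'
A0=np.arctan2(.02,.24); R=np.hypot(.02,.24)
def H(th,dx=0,dz=0): 
    return S(-R*np.cos(A0+th)+dx,0,.11+R*np.sin(A0+th)-.008+dz)
E
python3 - <<'E'
from h import *
arm.command_gripper(0); st('grip')
for th in (.05,.1,.15,.2): arm.servo_line(H(th),vel=.05); st(th)
im,d=arm.grab_frame('scene'); cv2.imwrite('pics/scene4.png',im[:,:,::-1])
E
```

```text
grip 13.3 [0.5326 0.1646 0.1226] F [-1.8 -5.7  6.2] w 0.009
0.05 13.69 [0.5326 0.1633 0.134 ] F [ 1.1 -4.2 -3. ] w 0.0089
0.1 14.08 [0.5327 0.162  0.1461] F [-0.2  0.   0.2] w 0.0001
0.15 14.47 [0.5328 0.1594 0.158 ] F [-0.8  0.1  1.2] w -0.0001
0.2 14.87 [0.5328 0.1563 0.1696] F [-0.2 -0.3  0.5] w 0.0002
```

View pics/scene4.png

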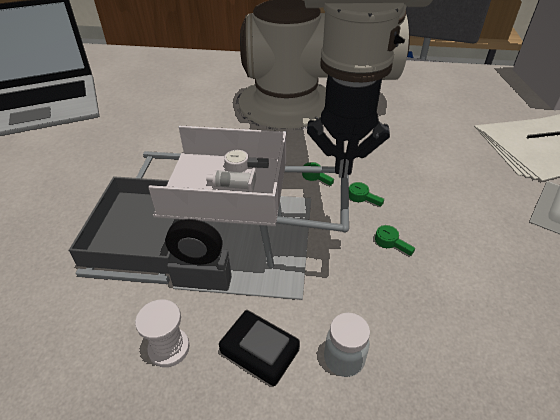

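The grip slipped: the width was 9 mm, not 14, then 0. The cart is still down. I'll check the bar's height against the fingertips before trying again.

```bash
python3 - <<'E'
from h import *
arm.servo_line(S(-.240,0,.25),vel=.2); arm.command_gripper(.05)
s=st()
im,d=arm.grab_frame('scene'); cv2.imwrite('pics/scene5.png',im[:,:,::-1])
c=cv2.resize(im[60:260,250:450,::-1],None,fx=3,fy=3,interpolation=cv2.INTER_CUBIC); cv2.imwrite('pics/crop5.png',c)
p=rect('scene',d,[.44,.14,.09],[.63,.19,.15]); print(len(p)); 
for x in np.arange(.45,.62,.02):
    q=p[abs(p[:,0]-x)<.01]; 
    if len(q): print(round(x,2),len(q),q[:,1].min().round(4),q[:,1].max().round(4),q[:,2].min().round(4),q[:,2].max().round(4))
q=rect('scene',d,[.45,.10,.16],[.62,.24,.26]); print('fingers lowest',np.sort(q[:,2])[:10])
E
```

```text
16.01 [0.5325 0.1651 0.2499] F [-0.8 -0.1  0.6] w 0.0498
662
0.45 24 0.1413 0.1693 0.1315 0.1364
0.47 97 0.14 0.1696 0.1261 0.1376
0.49 55 0.1569 0.1698 0.1305 0.1375
0.51 57 0.1576 0.1701 0.1318 0.1375
0.53 63 0.1579 0.1704 0.132 0.1382
0.55 65 0.1586 0.1708 0.1318 0.1384
0.57 64 0.159 0.171 0.1321 0.1382
0.59 72 0.1586 0.1712 0.1282 0.1373
0.61 165 0.1402 0.1718 0.126 0.1372
fingers lowest []
```

View pics/crop5.png

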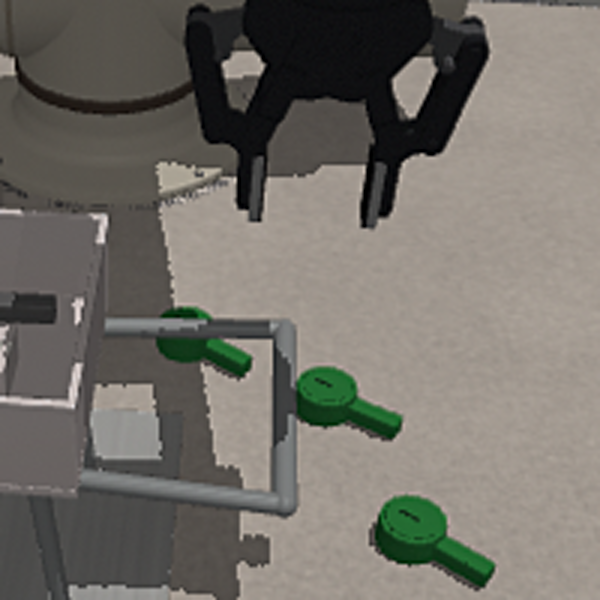

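```bash
python3 - <<'E'
from h import *
m=arm.camera_model('scene');E=m['extrinsics'];f=210/np.tan(np.radians(m['vertical_fov']/2))
print(arm.nose_length)
def ray(u,v,x):
    r=E[:3,:3]@np.array([(u-m['cx'])/f,-(v-m['cy'])/f,-1]); t=(x-E[0,3])/r[0]; return E[:3,3]+t*r
for u,v in [(374,135.7),(335,134)]: print(ray(u,v,.5325+.011))
print('scene3');
for u,v in [(368,198),(325,194)]: print(ray(u,v,.5325+.011))
E
python3 -c "
import cv2
a=cv2.imread('pics/scene3.png')[100:260,270:430];b=cv2.imread('pics/scene4.png')[100:260,270:430]
import numpy as np
cv2.imwrite('pics/c34.png',cv2.resize(np.hstack([a,b]),None,fx=2.5,fy=2.5,interpolation=cv2.INTER_CUBIC))"
```

```text
0.011
[0.5435     0.19545903 0.26436095]
[0.5435     0.13782485 0.26266802]
scene3
[0.5435     0.20321514 0.14023367]
[0.5435     0.13077771 0.14142028]
```

View pics/c34.png

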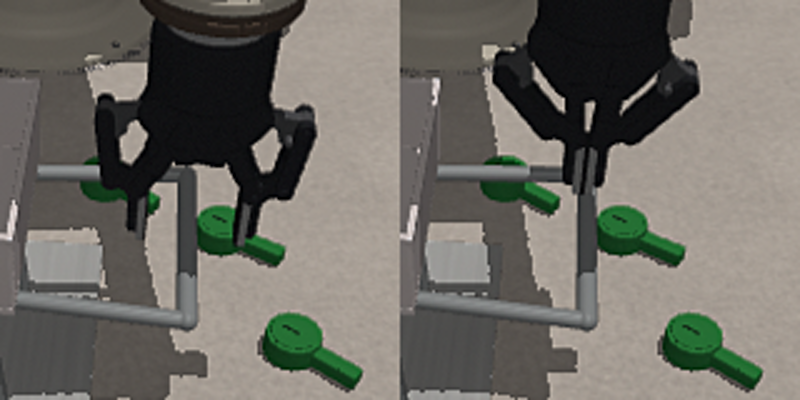

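The projected fingertips sit about 15 mm higher than I assumed, so the pads only caught the top of the bar. I'll pinch deeper and check the width before lifting.

```bash
python3 - <<'E'
from h import *
arm.servo_line(S(-.240,0,.14),vel=.15)
arm.servo_line(S(-.240,0,.106),vel=.06); st('down')
arm.command_gripper(0); st('grip'); arm.dwell(.2); st()
im,d=arm.grab_frame('scene')
c=cv2.resize(im[60:260,250:450,::-1],None,fx=3,fy=3,interpolation=cv2.INTER_CUBIC); cv2.imwrite('pics/crop6.png',c)
E
```

```text
down 17.66 [0.5326 0.1652 0.1061] F [0.6 0.6 0.1] w 0.05
grip 18.09 [0.5327 0.1645 0.1065] F [-1.1 -6.4  4.7] w 0.0114
 18.29 [0.5327 0.1645 0.1065] F [-1.5 -7.6  4.4] w 0.0115
```

View pics/crop6.png

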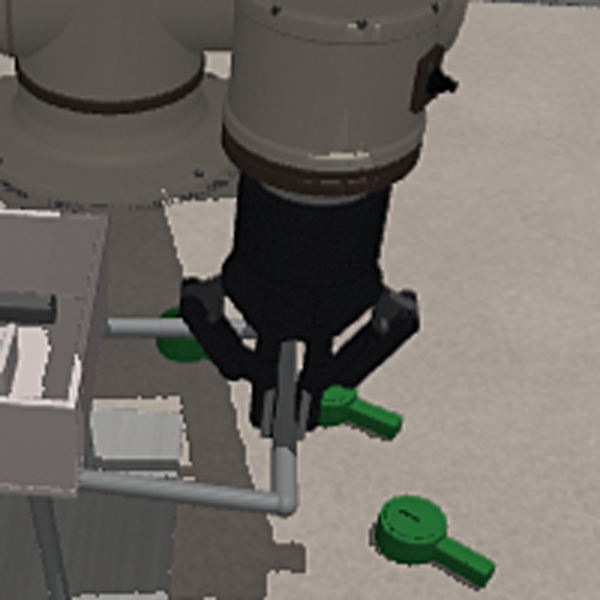

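The fingers now clearly straddle the bar, which runs between the pads well above the tips. I'll lift in small steps, watching the width.

```bash
python3 - <<'E'
from h import *
for th in (.02,.04,.07,.1,.15): arm.servo_line(H(th,.001,-.016),vel=.04); st(th)
im,d=arm.grab_frame('scene'); cv2.imwrite('pics/scene7.png',im[:,:,::-1])
E
```

```text
0.02 18.62 [0.5327 0.1641 0.111 ] F [ 3.   5.3 -1.6] w 0.012
0.04 18.88 [0.5327 0.1636 0.1155] F [ 2.7  5.9 -2.7] w 0.0118
0.07 19.22 [0.5327 0.1627 0.1226] F [ 3.3  6.8 -3.4] w 0.0119
0.1 19.55 [0.5327 0.1615 0.1298] F [ 1.6  6.7 -1.8] w 0.0117
0.15 20.0 [0.5328 0.1591 0.1416] F [ 2.   8.  -1.1] w 0.0123
```

View pics/scene7.png

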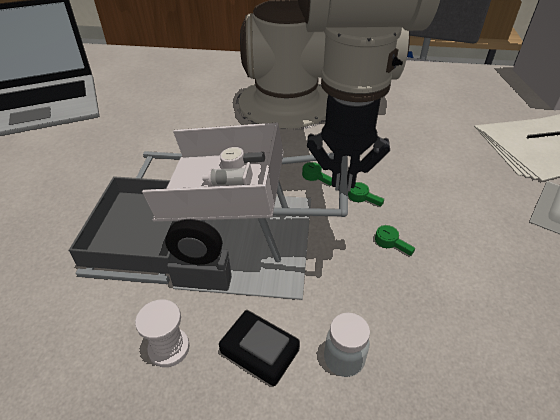

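The cart is tipping (handle bar risen at (345,190)). I'll keep going and monitor slip using the depth of the bar.

```bash
cat >> h.py <<'E'
def barz(th):
    _,d=arm.grab_frame('scene'); c=H(th)+[0,0,.008]
    p=rect('scene',d,[.570,c[1]-.04,c[2]-.03],[.60,c[1]+.03,c[2]+.03])
    if not len(p): return None
    i=np.argsort(-( -p[:,1]*0+p[:,2]))[:15]
    return np.round([c[1],c[2]+.007],4), np.round([p[i,1].mean(),p[i,2].max()],4), len(p)
E
python3 - <<'E'
from h import *
print(barz(.15))
for th in (.2,.25,.3,.35): 
    arm.servo_line(H(th,0,-.016),vel=.05); s=st(th)
    if s['gripper_width']<.008: break
    print(barz(th))
im,d=arm.grab_frame('scene'); cv2.imwrite('pics/scene8.png',im[:,:,::-1])
E
```

```text
(array([0.1595, 0.1726]), array([0.1599, 0.1716]), 116)
0.2 20.48 [0.5328 0.1563 0.1531] F [ 2.6  0.8 -1.5] w 0.0119
(array([0.1564, 0.1843]), array([0.1571, 0.1833]), 115)
0.25 20.93 [0.5328 0.1529 0.1644] F [ 5.2  1.6 -2.8] w 0.0116
(array([0.1527, 0.1958]), array([0.1539, 0.1949]), 111)
0.3 21.37 [0.5329 0.1489 0.1757] F [ 4.8  4.6 -2. ] w 0.0118
(array([0.1485, 0.207 ]), array([0.1497, 0.2049]), 115)
0.35 21.81 [0.533  0.1444 0.1868] F [4.8 7.5 0.2] w 0.0117
(array([0.1437, 0.2181]), array([0.1453, 0.2155]), 113)
```

View pics/scene8.png

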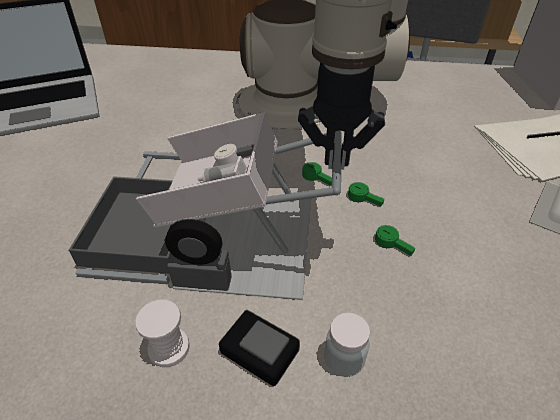

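```bash
python3 - <<'E'
from h import *
for th in (.4,.46,.52,.58,.64,.7): 
    arm.servo_line(H(th,0,-.017),vel=.05); s=st(th)
    if s['gripper_width']<.008: break
    print(barz(th))
im,d=arm.grab_frame('scene'); cv2.imwrite('pics/scene9.png',im[:,:,::-1])
E
```

```text
0.4 22.28 [0.5332 0.1397 0.197 ] F [ 3.  13.   4.4] w 0.0117
(array([0.1384, 0.2289]), array([0.1408, 0.2256]), 123)
0.46 22.77 [0.5333 0.1329 0.2098] F [ 2.4 15.2  6. ] w 0.0116
(array([0.1313, 0.2415]), array([0.1343, 0.238 ]), 122)
0.52 23.27 [0.5335 0.1254 0.2222] F [ 2.4 18.4  9. ] w 0.0116
(array([0.1235, 0.2536]), array([0.1267, 0.2504]), 112)
0.58 23.76 [0.5337 0.1172 0.2342] F [ 1.4 21.6 13.3] w 0.0118
(array([0.115 , 0.2653]), array([0.1183, 0.2621]), 119)
0.64 24.25 [0.5339 0.1083 0.2457] F [-0.  22.5 17. ] w 0.012
(array([0.1057, 0.2764]), array([0.109 , 0.2729]), 121)
0.7 24.74 [0.5342 0.0987 0.2568] F [-1.1 27.1 22.7] w 0.0117
(array([0.0958, 0.2869]), array([0.0999, 0.2836]), 118)
```

View pics/scene9.png

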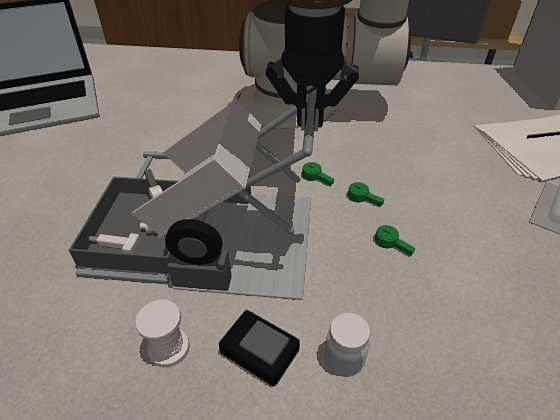

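The grip piece is already in the tray and the others are sliding. The radial force shows my arc is about 3 mm too tight, so I'll shift the path outward and continue.

```bash
python3 - <<'E'
from h import *
for th,dx,dz in ((.7,-.002,-.016),(.76,-.0035,-.016),(.82,-.004,-.016),(.88,-.004,-.015),(.92,-.004,-.015)): 
    arm.servo_line(H(th,dx,dz),vel=.05); s=st(th)
    print(barz(th))
    if abs(s['contact_force']).max()>45: break
im,d=arm.grab_frame('scene'); cv2.imwrite('pics/scene10.png',im[:,:,::-1])
im,d=arm.grab_frame('top'); cv2.imwrite('pics/top10.png',im[:,:,::-1])
E
```

```text
0.7 25.09 [0.5341 0.0993 0.2564] F [ 2.6 14.3  9.3] w 0.0117
(array([0.0958, 0.2869]), array([0.1004, 0.283 ]), 117)
0.76 25.56 [0.5342 0.0898 0.2663] F [ 2.2 10.8  9.3] w 0.0113
(array([0.0854, 0.2968]), array([0.0912, 0.2924]), 119)
0.82 26.04 [0.5345 0.0795 0.2759] F [ 2.9 12.5 11. ] w 0.0117
(array([0.0743, 0.3061]), array([0.0805, 0.3015]), 120)
0.88 26.54 [0.5347 0.0677 0.2855] F [ 1.3 10.9 13. ] w 0.0113
(array([0.0627, 0.3147]), array([0.0689, 0.3107]), 118)
0.92 26.93 [0.5349 0.06   0.2911] F [ 1.2 13.6 14.1] w 0.0114
(array([0.0547, 0.3201]), array([0.0611, 0.3164]), 123)
```

View pics/scene10.png

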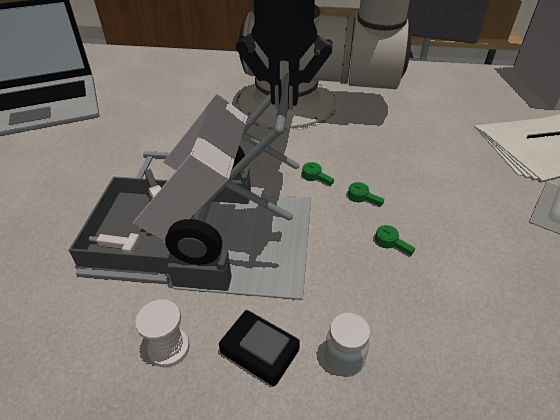

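View pics/top10.png

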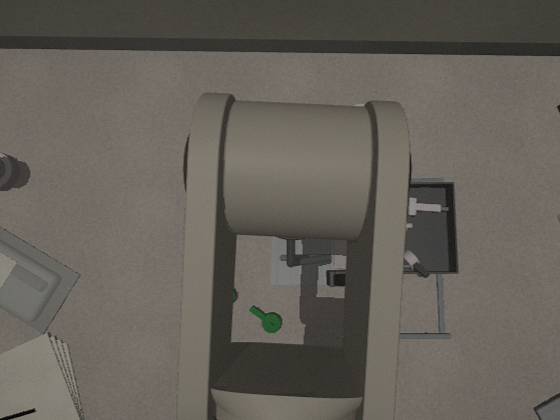

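```bash
python3 - <<'E'
from h import *
im,d=arm.grab_frame('wrist'); cv2.imwrite('pics/wrist10.png',im[:,:,::-1])
a=cv2.imread('pics/top10.png')[170:290,380:480]; b=cv2.imread('pics/scene10.png')[150:290,60:220]
cv2.imwrite('pics/ca.png',cv2.resize(a,None,fx=5,fy=5,interpolation=cv2.INTER_CUBIC));cv2.imwrite('pics/cb.png',cv2.resize(b,None,fx=4,fy=4,interpolation=cv2.INTER_CUBIC))
E
```

```text
(no output)
```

View pics/ca.png

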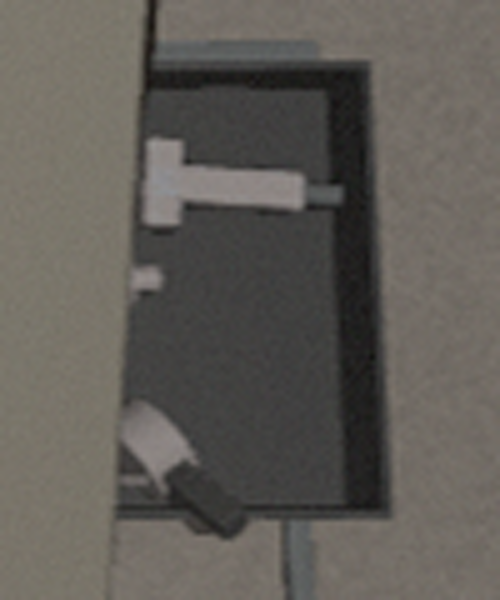

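View pics/cb.png

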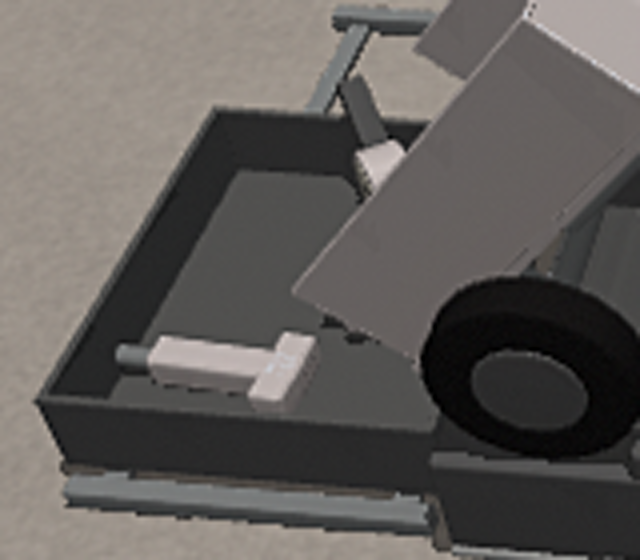

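View pics/wrist10.png

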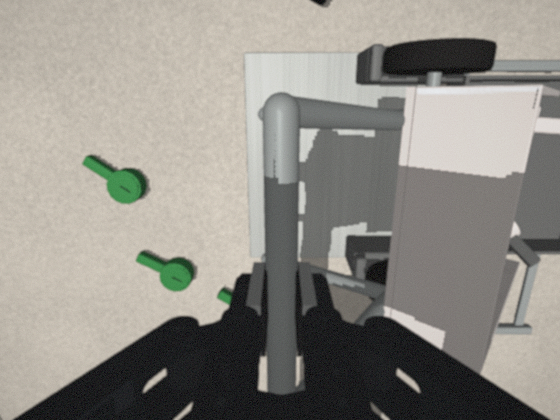

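The grip lies flat in the tray. The gauge leans with its stem over the near wall, top px (420,265). Only the barrel's nose shows, at (408,226). I'll measure their heights.

```bash
python3 - <<'E'
from h import *
im,d=arm.grab_frame('top')
P=dict(nose=(409,226),disc=(411,257),disc2=(415,261),stem0=(417,267),stem1=(426,274),grip=(425,208))
for k,p in zip(P,deproj('top',d,P.values())):
    r=p-O; print(k,np.round(p,3),'station',np.round([r@SX,r@SY,p[2]],3))
im,d=arm.grab_frame('scene')
P=dict(stem=(148,173),stemb=(153,182),disc=(155,190),barrelbits=(143,230),bb=(148,234))
for k,p in zip(P,deproj('scene',d,P.values())):
    r=p-O; print(k,np.round(p,3),'station',np.round([r@SX,r@SY,p[2]],3))
E
```

```text
nose [ 0.544 -0.214  0.031] station [0.14  0.004 0.031]
disc [ 0.473 -0.21   0.054] station [ 0.134 -0.066  0.054]
disc2 [ 0.465 -0.219  0.053] station [ 0.143 -0.075  0.053]
stem0 [ 0.452 -0.221  0.062] station [ 0.144 -0.088  0.062]
stem1 [ 0.438 -0.235  0.077] station [ 0.158 -0.103  0.077]
grip [ 0.587 -0.253  0.028] station [0.179 0.046 0.028]
stem [ 0.446 -0.231  0.074] station [ 0.154 -0.094  0.074]
stemb [ 0.456 -0.22   0.059] station [ 0.144 -0.084  0.059]
disc [ 0.474 -0.211  0.054] station [ 0.135 -0.066  0.054]
barrelbits [ 0.548 -0.219  0.012] station [0.144 0.008 0.012]
bb [ 0.556 -0.205  0.012] station [0.131 0.016 0.012]
```

The barrel lies flat in the tray (nose at station x 140, z 31 mm). The gauge leans on the near wall with its middle about 43 mm above the tray floor and inside the limits. I'll lower the cart gently.

```bash
python3 - <<'E'
from h import *
for th in np.arange(.86,.29,-.07): 
    k=np.clip((th-.3)/.4,0,1)
    arm.servo_line(H(th,-.001-.003*k,-.016+.001*k),vel=.05); s=st(round(th,2))
    if abs(s['contact_force']).max()>45 or s['gripper_width']<.008: break
print(barz(th))
im,d=arm.grab_frame('scene'); cv2.imwrite('pics/scene11.png',im[:,:,::-1])
E
```

```text
0.86 27.68 [0.5346 0.0719 0.2824] F [ 1.2 10.1 10. ] w 0.0116
0.79 28.16 [0.5343 0.0846 0.2717] F [2.1 7.  8.5] w 0.0117
0.72 28.64 [0.5341 0.0968 0.2597] F [5.3 2.4 1.9] w 0.0116
0.65 29.12 [0.5337 0.1081 0.2468] F [ 7.  -1.2 -0.3] w 0.0117
0.58 29.61 [0.5333 0.1186 0.2338] F [4.2 0.6 0.3] w 0.0115
0.51 30.09 [0.5333 0.1281 0.2201] F [ 8.1  2.2 -1. ] w 0.0115
0.44 30.57 [0.5331 0.1364 0.2053] F [ 6.3  1.4 -1.4] w 0.0116
0.37 31.06 [0.5327 0.1441 0.1902] F [4.5 4.2 0.1] w 0.0116
0.3 31.54 [0.5321 0.1503 0.1745] F [-0.1  4.1  0.3] w 0.0114
(array([0.1485, 0.207 ]), array([0.1513, 0.2027]), 113)
```

View pics/scene11.png

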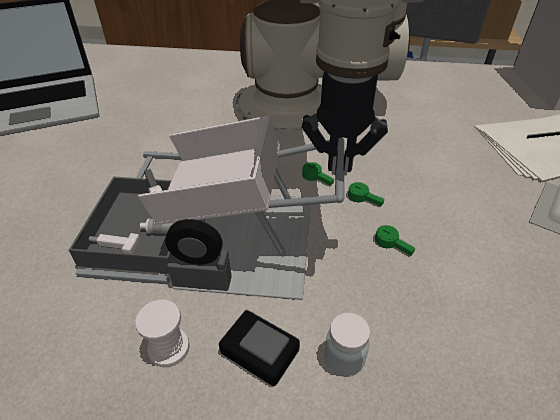

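The tub is empty. I'll check the gauge and barrel once more while the cart is still raised.

```bash
python3 - <<'E'
from h import *
im,d=arm.grab_frame('top'); np.save('pics/top12.npy',d)
a=im[165:290,340:480,::-1]; cv2.imwrite('pics/top12.png',cv2.resize(a,None,fx=5,fy=4.5,interpolation=cv2.INTER_CUBIC))
C=cloud('top',d); r=C-O; sx=r@SX; sy=r@SY
m=(C[...,2]>.02)&(C[...,2]<.1)&(sx>.065)&(sx<.228)&(sy>-.12)&(sy<-.02)&~((abs(sy+.1)<.006)&(C[...,2]<.056))
p=np.c_[sx[m],sy[m],C[...,2][m]]; print(len(p),p.min(0),p.max(0),p.mean(0))
E
```

```text
355 [ 0.11403486 -0.10941622  0.02069593] [ 0.2065222  -0.0484142   0.08341002] [ 0.13754352 -0.07848264  0.05465296]
```

View pics/top12.png

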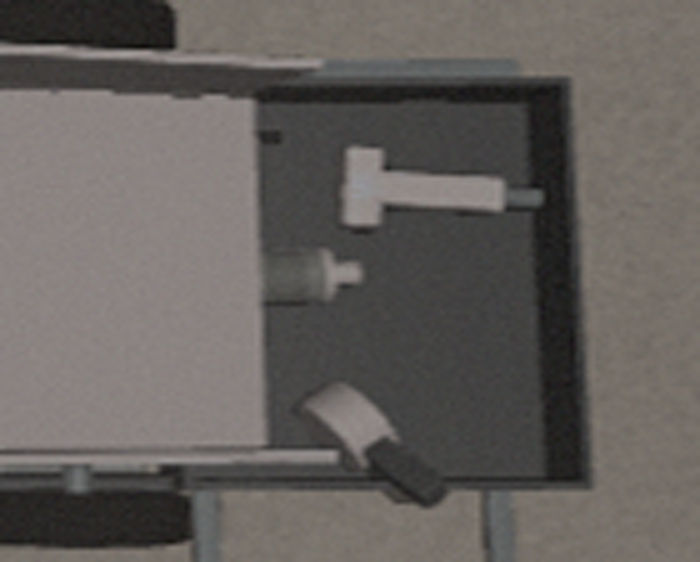

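All three parts are inside the tray. The gauge's middle is at about station (137,-78,48) mm, and the barrel and grip are flat. I'll lower the cart the rest of the way.

```bash
python3 - <<'E'
from h import *
for th,dz in ((.24,-.016),(.18,-.016),(.12,-.016),(.08,-.016),(.05,-.016),(.03,-.015),(.015,-.014),(0,-.014),(0,-.016),(0,-.018)): 
    arm.servo_line(H(th,-.0005,dz),vel=.04); s=st(th)
    if s['contact_force'][2]>12 or s['gripper_width']<.008: break
print(barz(0))
E
```

```text
0.24 32.2 [0.5324 0.1547 0.1613] F [ 3.7  4.7 -0.7] w 0.0116
0.18 32.71 [0.5324 0.1582 0.1483] F [-0.5  1.9  0.9] w 0.0113
0.12 33.22 [0.5327 0.1613 0.1344] F [ 2.7 -2.3 -0.8] w 0.012
0.08 33.61 [0.5323 0.1629 0.1246] F [-0.  -4.9 -0.8] w 0.0115
0.05 33.94 [0.5326 0.164  0.1176] F [ 3.  -6.7 -1.9] w 0.0114
0.03 34.19 [0.5326 0.1643 0.1138] F [ 3.  -7.8 -1.9] w 0.0115
0.015 34.44 [0.5326 0.1645 0.1119] F [-0.8 -9.8  5.9] w 0.0117
0 34.69 [0.5339 0.1646 0.1108] F [ -3.4 -14.6  31.4] w 0.012
(array([0.1652, 0.137 ]), array([0.1652, 0.1374]), 108)
```

The legs are on the base: the downward motion met resistance and the bar is back at its starting height. Release and retreat.

```bash
python3 - <<'E'
from h import *
arm.command_gripper(.06); st('open')
arm.servo_line(S(-.240,0,.30),vel=.15); st()
arm.reach(np.array([.30,.25,.40]),Q); st()
arm.dwell(.3)
for n in('top','scene'):
    im,d=arm.grab_frame(n); cv2.imwrite(f'pics/{n}13.png',im[:,:,::-1]); np.save(f'pics/{n}13.npy',d)
d=np.load('pics/top13.npy')
p=rect('top',d,[.61,-.30,.046],[.67,-.16,.06]); print('farwall',p.mean(0))
p=rect('top',d,[.47,.14,.12],[.6,.18,.15]); print('bar',p.mean(0),p[:,2].max())
p=rect('top',d,[.52,-.0,.135],[.58,.03,.145]);print('tubfloor rear z',p[:,2].mean()); p=rect('top',d,[.52,-.13,.13],[.58,-.10,.15]);print('front z',p[:,2].mean())
E
```

```text
open 35.26 [0.5324 0.1658 0.1078] F [-0.3  0.7 -0. ] w 0.0598
 36.69 [0.5323 0.1651 0.2991] F [-0.5 -0.1 -0.9] w 0.0599
 37.73 [0.3008 0.2499 0.3992] F [-0.5  0.1  0.3] w 0.0599
farwall [ 0.64081952 -0.23011897  0.05139736]
bar [0.53486232 0.16486447 0.13498115] 0.13979757254584868
tubfloor rear z 0.13954378868712655
front z 0.1394180398855564
```

View pics/top13.png

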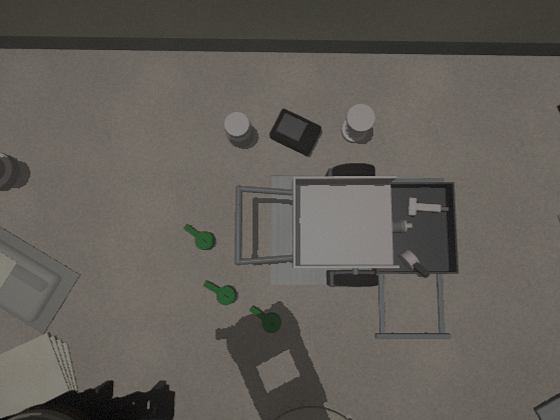

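View pics/scene13.png

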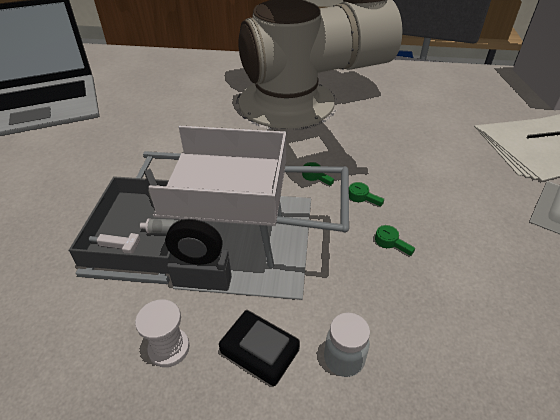

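Everything is in place: the cart is down and empty, the tray is home with all three parts, the bystanders and green look-alikes haven't moved, and the arm is clear. Handing in.

```bash
python3 - <<'E'
from rig import arm
print(arm.hand_in())
E
```

```text
the job is handed in; nothing more can be done
None
```

I slid the tray home, tipped the cart to about 0.9 rad so all three parts slid into the tray, and lowered it onto its legs. I handed in at about 38 s; no verdict is reported.

**Last checks:**
- **Tray:** its far wall is unchanged since it met the end stop.
- **Cart:** the tub is empty and level (floor at 139.5 mm front and rear), and the handle bar is at its starting height.
- **Parts:** the barrel and grip lie flat in the tray. The gauge leans on the tray's near wall with its stem over the rim. I estimate its middle is 36–43 mm above the tray floor and about 20 mm inside the y limit. It was in the same place before and after lowering, but I could only estimate it from the visible surface.
- **Bystanders:** the spool, jar, charger and green look-alikes show no movement in the before and after pictures. The arm ended clear of everything.

**What went wrong or disagreed:**
- **First grip slipped:** the first pinch caught only the top of the bar and slipped off after a lift of about 12 mm or less. The cart dropped back by that much. I did not measure its fall speed; a rough estimate is at most 2 rad/s, under the 2.5 limit. A pinch 16 mm deeper held.
- **Grip width:** the gripper read about 11.5 mm on the 14 mm bar throughout.
- **Lifting arc:** my path was about 3 mm too tight. The force on the tool reached about 35 N before I shifted the path outward.
- **Touching down:** the force peaked at about 31 N when the legs met the base.

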